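Nest the brass desk pots

TASK

Put the three round brass pots on the shop table together into one stepped desk set, largest first: stand the middle pot upright on the floor of the wide low pot and let go of it, then stand the tall narrow pot upright inside the middle one. The square brass pot does not belong to the set; leave it standing where it is.

Things in the scene. Friction and masses are not known exactly. Their poses are not given: they have to be found in the camera images.
- wide_c (a point): Centre, half-way up, of the wide low round brass pot: open top, outside diameter 92 mm, inside diameter 86 mm, 40 mm high, floor 4 mm thick, 0.4 kg, loose on the table. z is its axis, up when it stands; this point is 20 mm above its underside.
- middle_c (a point): Centre, half-way up, of the middle round brass pot: open top, outside diameter 60 mm, inside diameter 54 mm, 75 mm high, floor 4 mm thick, about 0.25 kg, loose. z is its axis, up when it stands; this point is 37.5 mm above its underside. Straight walls, can be gripped across the outside near the rim. Standing in the wide pot its rim is 39 mm above the wide pot's rim.
- narrow_c (a point): Centre, half-way up, of the tall narrow round brass pot: open top, outside diameter 36 mm, 110 mm high, about 0.2 kg, loose. z is its axis, up when it stands; this point is 55 mm above its underside. Straight walls, can be gripped across the outside near the rim. Standing in the middle pot its rim is 39 mm above the middle pot's rim.
- square_c (a point): Centre, half-way up, of the square brass pot, not part of the set: open top, 45 x 45 mm outside, 85 mm high, 0.3 kg, loose. Its x and y axes are square to its sides, z is up; this point is 42.5 mm above its underside.
Mind the look-alikes: they are no part of the job. Leave any black look-alike of the part that bears narrow_c alone.

How it is judged (in metres and radians):
On the way, in this order (a step that is already met when the one before it is completed fails the run):
1. the middle pot stands upright on the floor of the wide pot, let go (horizontal distance between middle_c and wide_c below 0.018 m and z of middle_c in the frame of wide_c between 0.0155 and 0.0275 m and angle between middle_c's own z axis and vertical below 0.15 rad and contact force between middle and the fingers below 0.2 N), for 0.2 s.
2. the narrow pot stands upright on the floor of the middle pot, let go (horizontal distance between narrow_c and middle_c below 0.018 m and z of narrow_c in the frame of middle_c between 0.0155 and 0.0275 m and angle between each of narrow_c, middle_c's own z axis and vertical below 0.15 rad and horizontal distance between middle_c and wide_c below 0.018 m and z of middle_c in the frame of wide_c between 0.0155 and 0.0275 m and contact force between narrow and the fingers below 0.2 N), for 0.2 s.
At the end, for the whole second after the job is handed in: Wide pot upright (6 deg) on the table, middle pot on its floor, narrow pot on the middle pot's floor: each upright (8 deg), within 18 mm of the axis of the pot around it and 6 mm of fully seated, at rest. Square pot upright (8 deg), within 30 mm of its start (horizontal distance between middle_c and wide_c below 0.018 m and z of middle_c in the frame of wide_c between 0.0155 and 0.0275 m and angle between each of middle_c, narrow_c, square_c's own z axis and vertical below 0.15 rad and horizontal distance between narrow_c and middle_c below 0.018 m and z of narrow_c in the frame of middle_c between 0.0155 and 0.0275 m and angle between wide_c's own z axis and vertical below 0.1 rad and height (world z) of wide_c below 0.03 m and linear speed of each of wide, middle, narrow below 0.02 m/s and distance of square_c from where it was at the start of the episode below 0.03 m); the robot touches nothing.
It fails at once if the square pot is pushed more than 30 mm or knocked over (distance of square_c from where it was at the start of the episode above 0.03 m or angle between square_c's own z axis and vertical above 0.3 rad).
It also fails if it takes over 64 s, if anything falls off the work surface, if the arm or the gripper's body presses on something with over 40 N, if the wrist force passes 120 N, or if a joint passes its speed limit or range.

ROBOT

A 6-joint arm with a two-finger parallel gripper is mounted at the origin on the work surface. World frame = base frame: x ahead of the robot, y to its left, z up, the work surface at z = 0. Lengths are in mm, angles in rad, forces in N, time in s.
With the tool pointing down it reaches from about 300 to 875 mm from the base axis. Payload 4.2 kg.
Tool frame: the origin (TCP) lies midway between the tips of the shut fingers; the grasp point (between the pads) lies 19 mm behind it (bot.hold_point_z is the distance from the TCP to the grasp point, in mm); z points along the fingers, y is the line along which they close (so a half turn about z gives the same grasp; the last joint's range is limited). The gripper opens to 85 mm and grips with 20 to 120 N. Pads are 22 mm wide; open, the fingers measure 114 mm over their backs; the gripper's body (76 mm by 85 mm) begins 54 mm behind the grasp point. The pads swing forward as they close: fully open they stand 13 mm farther back than shut.
Start: joints at [-1.342, 0.32, 1.565, -0, 1.257, -0.02], TCP at [141.591, -557.309, 231.338] pointing down, gripper open.
Joint ranges: [-3.11, 3.11], [-0.84, 2.01], [0.21, 2.61], [-1.34, 4.49], [0.05, 2.63], [-2.56, 2.56]. Speed limits (rad/s): [2.57, 2.57, 3.14, 3.14, 3.14, 3.14].

INTERFACE

Orientations are given as a unit quaternion [w, x, y, z].
In Python, from cell import bot, imaging gives the robot as it stands. Calls block until the motion is done:
- bot.move_to(position, orientation): joint-space move of the TCP to a pose.
- bot.move_linear(position, rotation=None, max_speed=150): straight line of the TCP; rotation=None keeps the orientation; max_speed is the mean speed in mm/s.
- bot.set_joints(angles): joint-space move.
- bot.set_gripper(opening): opening from 0.0 (shut) to 1.0 (fully open); the grip force is fixed at half the most; returns when the fingers have stopped.
- bot.pause(seconds).
- bot.solve_ik(position, orientation): joint angles nearest the present ones, or None.
- bot.sense(): the state.
- imaging.camera(name): name is "scene" or "top" or "wrist"; returns a dict with "pixels" (420x560x3 uint8, red, green, blue), "fx", "fy", "cx", "cy" (pixels), "cam_to_world" (4x4, takes a point from camera to world coordinates). Camera axes: x right, y down, z forward; pixel columns grow to the right and rows downward; lengths in mm; the calibration is good to about 2 mm. A picture is of the moment at which its call begins. There is no depth.
A pose or a line that the arm cannot do raises bot.IKError and nothing moves.
- bot.hand_in(): hands the job in; it is judged then, once.
Trained networks look in a picture, given as the dict that the camera call returned (one of the last four; its "shot" number tells which), for a name from the list of things; names that differ only in an ending like _2 or _b are one class to them, and where a whole thing is asked for, a point or a joint stands for the part that bears it (a point fixed in the world has none). Each returns a list of dicts, best first, with "p" (0 to 1); they miss things now and then, are a little off and sometimes report something else, mostly with a low value. They report only what shows in the picture. A call takes as long as a camera call. They do not tell look-alikes from the thing itself.
- imaging.spot_in(name, picture): "bbox" ([left, top, right, bottom] in pixels, round what is visible of it).
The state is a dict: "time": time; "q": joint angles; "qd": joint speeds; "tau": joint torques, N m; "tcp_pos": TCP position; "eef_rot": TCP orientation; "force": force on the tool from outside, world axes, zero at the start; "ft_torque": the same for the moment, N m; "width": opening from 0.0 (shut) to 1.0 (fully open); "finger_force": force on a finger pad.
Only numpy, scipy, OpenCV 4.12 (cv2) and the standard library are available. Lean on these libraries where they do the work, as an engineer would, in place of code of your own. Each camera call takes 0.05 s, during which the arm holds its last target. There are 200 camera calls.

## Working session

There is one attempt and no reset: what is moved stays moved. The work goes in short steps, each a Python script; the robot and the scene stay as the last script left them, time stands still between calls to the robot, and variables do not carry over. Pictures are saved under pics/ and viewed, at most 10 in all, crops included, and the job is handed in when it is done.

```bash
mkdir -p pics; ls
cat > h.py <<'E'
import numpy as np, cv2
from cell import bot, imaging
def save(p,n): cv2.imwrite(f'pics/{n}.png',p["pixels"][:,:,::-1])
def ray(p,u,v):
    T=np.array(p["cam_to_world"]); d=T[:3,:3]@np.array([(u-p["cx"])/p["fx"],(v-p["cy"])/p["fy"],1]); return T[:3,3],d
def at_z(p,u,v,z):
    o,d=ray(p,u,v); return o+d*(z-o[2])/d[2]
def proj(p,X):
    T=np.array(p["cam_to_world"]); c=T[:3,:3].T@(np.array(X)-T[:3,3]); return np.array([p["fx"]*c[0]/c[2]+p["cx"],p["fy"]*c[1]/c[2]+p["cy"]])
E
python3 - <<'E'
from h import *
ps=[]
for n in ("top","scene"):
    p=imaging.camera(n); save(p,n+"0"); ps.append(p["pixels"])
    print(n,np.round(p["cam_to_world"],3).tolist(),p["fx"])
    for k in ("wide_c","middle_c","narrow_c","square_c"):
        for r in imaging.spot_in(k,p)[:4]: print(k,np.round(r["bbox"]),round(r["p"],2), at_z(p,(r["bbox"][0]+r["bbox"][2])/2,(r["bbox"][1]+r["bbox"][3])/2,40).round())
print(bot.sense()["time"],bot.sense()["eef_rot"])
E
```

```text
pics
top [[0.008, -0.984, 0.178, 414.176], [-1.0, -0.008, 0.001, 18.258], [0.0, -0.178, -0.984, 906.517], [0.0, 0.0, 0.0, 1.0]] 535.2219774759363
wide_c [238. 262. 296. 319.] 0.81 [434.  36.  40.]
middle_c [141. 262. 189. 300.] 0.68 [448. 200.  40.]
narrow_c [264. 122. 289. 165.] 0.98 [678.  23.  40.]
narrow_c [262. 167. 287. 202.] 0.69 [608.  26.  40.]
square_c [413. 259. 462. 300.] 0.69 [ 454. -238.   40.]
scene [[-0.286, 0.491, -0.823, 1161.958], [0.958, 0.142, -0.249, 175.539], [-0.006, -0.859, -0.511, 435.259], [0.0, 0.0, 0.0, 1.0]] 402.7441977976503
wide_c [294. 181. 338. 217.] 0.86 [470.  40.  40.]
middle_c [379. 179. 417. 230.] 0.72 [447. 198.  40.]
narrow_c [282. 192. 303. 257.] 0.66 [574.  19.  40.]
narrow_c [263. 215. 289. 286.] 0.66 [657.  14.  40.]
square_c [182. 154. 208. 201.] 0.58 [ 449. -239.   40.]
0.5 [-1.33961210e-05  9.92271333e-01  1.24087074e-01 -4.77408040e-06]
```

View pics/top0.png

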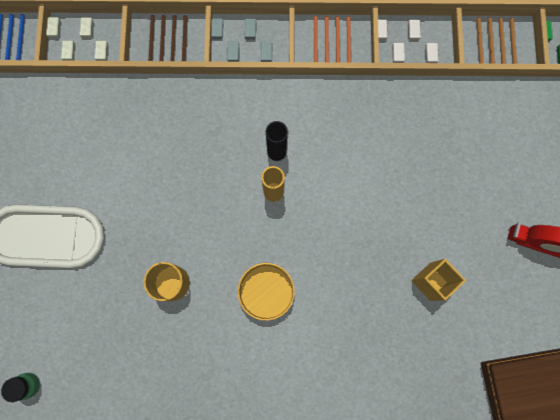

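View pics/scene0.png

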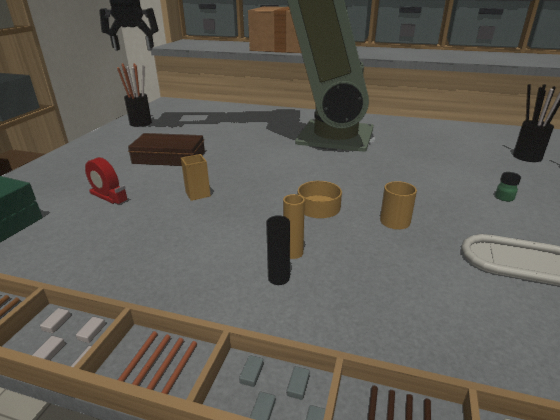

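The top view shows the wide pot at (267,292), middle at (166,282), narrow at (273,184) with the black look-alike directly behind it at (277,140), and square at (438,280). The scene view agrees: wide (320,199), middle (398,204), narrow (293,226) partly hidden by the black tube at (278,250). Next I fit the cylinder silhouettes.

```bash
cat >> h.py <<'E'
from scipy.optimize import minimize
DIM=dict(wide=(46,40),middle=(30,75),narrow=(18,110))
def mask(p):
    h=cv2.cvtColor(p["pixels"],cv2.COLOR_RGB2HSV)
    return cv2.inRange(h,(12,110,40),(30,255,255))
def fit(p,name,xy,z0=0,S=4):
    r,H=DIM[name]; a=np.linspace(0,2*np.pi,60)
    m=mask(p); c=proj(p,[*xy,z0+H/2]).astype(int); w=45
    x0,y0=c-w
    g=cv2.resize(m[y0:y0+2*w,x0:x0+2*w],None,fx=S,fy=S,interpolation=cv2.INTER_LINEAR)>127
    def cost(q):
        pts=np.array([proj(p,[q[0]+r*np.cos(t),q[1]+r*np.sin(t),z]) for z in (z0,z0+H) for t in a])
        hull=cv2.convexHull(((pts-[x0,y0]+.5)*S-.5).astype(np.float32))
        k=np.zeros(g.shape,np.uint8); cv2.fillConvexPoly(k,np.round(hull*16).astype(np.int32),1,shift=4); k=k>0
        return 1-(k&g).sum()/(k|g).sum()
    s=minimize(cost,xy,method="Nelder-Mead",options=dict(initial_simplex=np.array(xy)+[[0,0],[12,0],[0,12]],xatol=.2,fatol=1e-5))
    return s.x.round(1),round(s.fun,3)
E
python3 - <<'E'
from h import *
for n in ("top","scene"):
    p=imaging.camera(n)
    for k,xy in dict(wide=(440,36),middle=(447,199),narrow=(600,24)).items(): print(n,k,fit(p,k,xy))
for P in ([447,199,45],[447,199,200],[600,24,78],[440,36,86]): print(bot.solve_ik(P,[0,1,0,0]))
E
```

```text
top wide (array([433.3,  38.3]), np.float64(0.029))
top middle (array([446.5, 196.6]), np.float64(0.063))
top narrow (array([604.4,  27.9]), np.float64(0.105))
scene wide (array([432.5,  36.7]), np.float64(0.344))
scene middle (array([442.4, 197.2]), np.float64(0.073))
scene narrow (array([593. ,  34.2]), np.float64(0.584))
[ 3.95341517e-01  3.91078761e-01  2.00741475e+00 -4.44089210e-16
  7.43099145e-01  1.96613784e+00]
[ 3.95341517e-01  2.09157039e-01  1.80296561e+00 -4.44089210e-16
  1.12947000e+00  1.96613784e+00]
[ 2.08261645e-02  4.89812317e-01  1.71154667e+00 -4.44089210e-16
  9.40233664e-01  1.59162249e+00]
[ 5.55840760e-02  2.69254556e-01  2.06481545e+00 -4.44089210e-16
  8.07522651e-01  1.62638040e+00]
```

Run:
```python
from h import *
D=[0,1,0,0]
bot.move_to([445,197,230],D)
p=imaging.camera("wrist"); save(p,"w1"); print(fit(p,"middle",(445,197)))
bot.move_linear([445,197,44])
print(bot.sense()["force"])
bot.set_gripper(0.0); s=bot.sense(); print(s["width"],s["finger_force"],s["tcp_pos"])
bot.move_linear([445,197,160]); s=bot.sense(); print(s["width"],s["finger_force"],s["force"],s["time"])
for n in ("top","scene"):
    p=imaging.camera(n); save(p,n+"1"); print(fit(p,"wide",(433,38)),fit(p,"middle",(445,197),116),fit(p,"narrow",(603,27)))
```

```text
(array([446.5, 198.7]), np.float64(0.047))
[ 0.33059111 -0.2164262  -0.67450073]
0.6932292145592006 63.08351755142212 [445.5561183  197.36800954  45.21039246]
0.6906147252189141 64.87963937222958 [ 0.68816634 -0.87549891 -2.72765694] 6.1917
(array([433.3,  38.6]), np.float64(0.028)) (array([445.5, 178.5]), np.float64(0.859)) (array([604.5,  27.9]), np.float64(0.104))
(array([432.6,  36.6]), np.float64(0.336)) (array([445.4, 196. ]), np.float64(0.072)) (array([594.9,  33. ]), np.float64(0.588))
```

View pics/scene1.png

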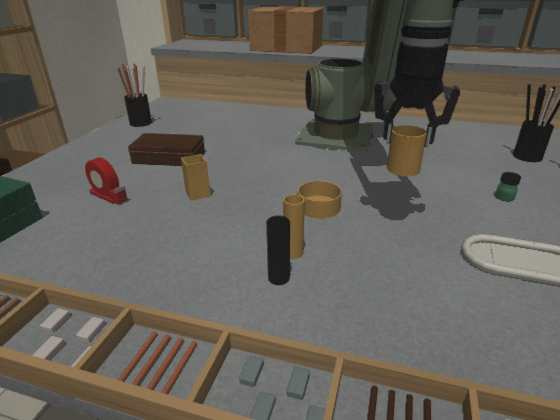

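The middle pot hangs upright in the gripper, at (406,150) in the scene view. The wide pot is unmoved at (320,199). I place it now.

Run:
```python
from h import *
bot.move_linear([433,38,160])
print(bot.sense()["tcp_pos"])
bot.move_linear([433,38,56]); f0=bot.sense()["force"][2]
z=56
while z>47:
    z-=1; bot.move_linear([433,38,z],max_speed=40); f=bot.sense()["force"][2]
    if f-f0>3: break
print(z,f0,f,bot.sense()["tcp_pos"])
bot.set_gripper(1.0); bot.pause(.3)
bot.move_linear([433,38,200]); 
p=imaging.camera("wrist"); save(p,"w2"); print(fit(p,"wide",(433,38)),fit(p,"middle",(433,38),4))
bot.move_to([603,27,230],[0,1,0,0])
p=imaging.camera("wrist"); save(p,"w3"); print(fit(p,"narrow",(603,27)))
for n in ("top","scene"):
    p=imaging.camera(n); save(p,n+"2")
print(bot.sense()["time"])
cv2.imwrite("pics/c.png",np.hstack([cv2.imread("pics/w2.png"),cv2.imread("pics/w3.png")])[:, :])
a=cv2.imread("pics/c.png"); cv2.imwrite("pics/c.png",cv2.resize(a,(800,300)))
```

```text
[433.08225325  38.42678965 160.00322268]
49 -3.1165660966676483 1.7369523253107706 [433.21534554  38.02078349  49.2570623 ]
(array([432.5,  40.3]), np.float64(0.012)) (array([435.4,  43.3]), np.float64(0.323))
(array([604.4,  29.8]), np.float64(0.066))
12.8667
```

View pics/c.png

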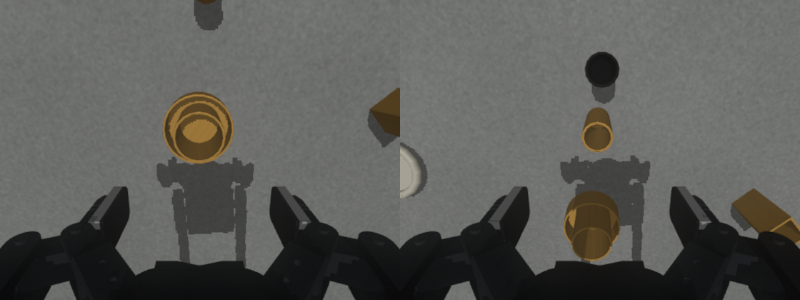

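View pics/scene2.png

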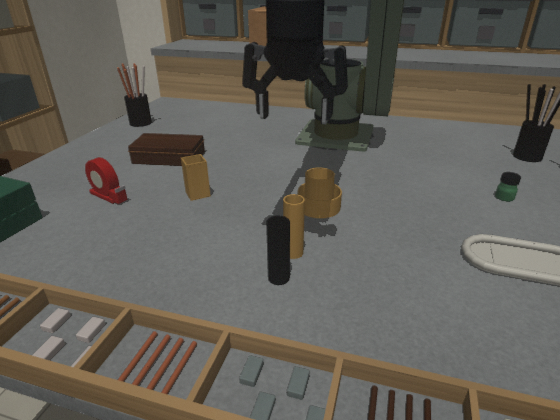

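The middle pot stands in the wide one, at (320,192) in the scene view and roughly concentric at (198,130) in the left wrist picture. The narrow pot is at (597,130) in the right wrist picture, with the black tube beyond it at (602,70).

Run:
```python
from h import *
bot.move_linear([604,28,80]); print(bot.sense()["force"])
bot.set_gripper(0.0); s=bot.sense(); print(s["width"],s["finger_force"],s["tcp_pos"])
g=s["tcp_pos"][2]
bot.move_linear([604,28,215]); s=bot.sense(); print(s["width"],s["finger_force"],s["force"])
bot.move_linear([433,38,215])
for n in ("wrist","scene","top"):
    p=imaging.camera(n); save(p,n+"4")
    if n!="wrist": print(n,fit(p,"wide",(433,38)),fit(p,"narrow",(433,38),215-80))
print(g,bot.sense()["tcp_pos"],bot.sense()["time"])
```

```text
[-0.23775422 -0.22519471  0.51544345]
0.41244514133602217 59.78944167494774 [604.41364281  28.23980341  80.73789283]
0.4121739787943545 59.89786237478256 [ 0.26368405  0.7029558  -1.55950305]
scene (array([427.6,  37.9]), np.float64(0.206)) (array([431.6,  37.4]), np.float64(0.076))
top (array([433.,  38.]), np.float64(1.0)) (array([433.,  38.]), np.float64(1.0))
80.73789282807934 [433.64394879  37.95658318 214.87446219] 17.0333
```

View pics/scene4.png

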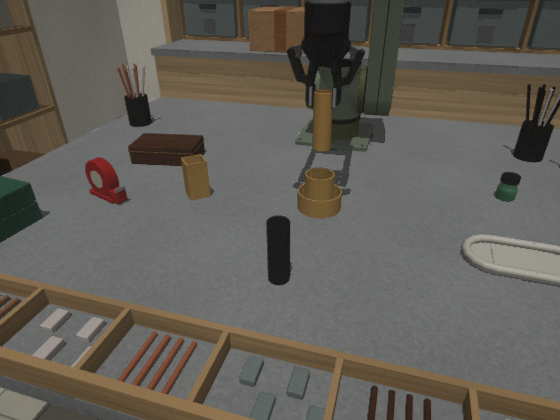

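View pics/wrist4.png

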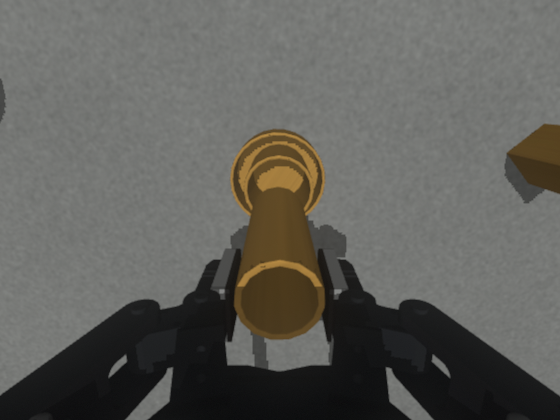

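The narrow pot hangs upright over the nest: pot at (322,120) and nest at (320,192) in the scene view. The wrist view also shows it in line. I lower it with the force watched.

```bash
python3 - <<'E'
from h import *
f0=bot.sense()["force"][2]; f=f0
for z in [165,160,155,150,140,120,100,94]+list(range(93,86,-1)):
    bot.move_linear([433,38,z],max_speed=50); f=bot.sense()["force"][2]
    if f-f0>3: break
print(z,f0,f,bot.sense()["tcp_pos"])
if z<91:
    bot.set_gripper(0.75); bot.pause(.4)
    bot.move_linear([433,38,260])
    for n in ("scene","top"):
        p=imaging.camera(n); save(p,n+"5")
    print(bot.sense()["time"])
E
python3 -c "
import cv2
a=cv2.imread('pics/scene5.png')[130:270,170:450];b=cv2.imread('pics/top5.png')[200:340,140:480]
cv2.imwrite('pics/d.png',cv2.resize(cv2.hconcat([a,b]),None,fx=1.25,fy=1.25))"
```

```text
88 -2.230178432216653 4.427702146392094 [433.43898259  38.06499587  88.69035658]
24.3417
```

View pics/d.png

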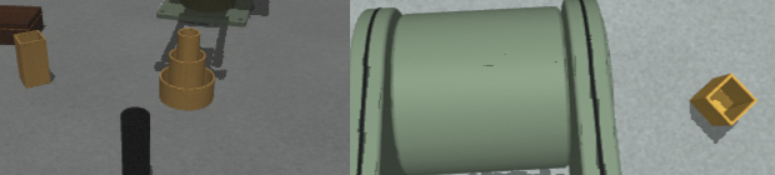

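The scene crop shows all three pots nested upright at (187,70). The square pot stands untouched at (32,58), and the gripper is clear.

```bash
python3 -c "
from h import *
print(bot.hand_in())"
```

```text
the job is handed in; nothing more can be done
None
```

The job is handed in: the last picture shows the three round pots nested upright and the square pot undisturbed, but `bot.hand_in()` returned no verdict.

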